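# Roll two dowel pins onto the line

### The arm

A 6-joint arm with a two-finger parallel gripper is mounted at the origin on the work surface. World frame = base frame: x ahead of the robot, y to its left, z up, the work surface at z = 0. Lengths are in m, angles in rad, forces in N, time in s.
With the tool pointing down it reaches from about 0.35 to 0.775 m from the base axis. Payload 5.5 kg.
Tool frame: the origin (TCP) lies at the very end of the fingers, on their centre line; the grasp point (between the pads) lies ctrl.grasp_offset behind it (ctrl.grasp_offset is the distance from the TCP to the grasp point, in m); z points along the fingers, y is the line along which they close (so a half turn about z gives the same grasp; the last joint's range is limited). The gripper opens to 85 mm and grips with 20 to 120 N. Pads are 22 mm wide; open, the fingers measure 114 mm over their backs; the gripper's body (76 mm by 85 mm) begins 54 mm behind the grasp point. The pads swing forward as they close: fully open they stand 13 mm farther back than shut.
Start: joints at [1.103, 0.313, 0.046, 1.304, 0, 1.431], TCP at [0.185, 0.544, 0.231] pointing down, gripper open.
Joint ranges: [-2.76, 2.76], [-0.86, 1.69], [-1.03, 1.26], [-2.2, 2.34], [-1.47, 1.5], [-3.14, 3.14]. Speed limits (rad/s): [2.57, 2.57, 3.14, 3.14, 3.14, 3.14].

### API

Orientations are given as [roll, pitch, yaw] about the fixed x, y, z axes, in that order (R = Rz(yaw) Ry(pitch) Rx(roll)).
In Python, from station import ctrl gives the robot as it stands.
- The arm moves only by the shell command python3 -m jog 'ROWS' [OPENING]. ROWS is JSON, a list of rows, each an object of numbers: "dx", "dy", "dz": the shift along the tool's x, y, z in m; "yaw": the turn about the tool's z in degrees. In form: [{"dx": .., "dy": .., "dz": .., "yaw": ..}, ...]. A call has exactly 10 rows; each row shifts and turns the commanded pose from where the row before left it, along the tool's axes as they then stand; what a row does not reach is not made up. A row lasts 1/8 s, in which the tool goes at most 62.5 mm and 10.7 degrees, less where a joint would pass 70% of its speed; a pose out of reach is approached as far as the arm can. A call with a gripper value outside its range is refused whole. OPENING is the opening, from 0 (shut) to 1 (fully open), set as the call begins (- or left out, the last holds). The fingers move at their own pace and stop on an object; the grip force is fixed at half the most. Time passes only in rows, so rows that do not move let the fingers close, or fill a call up. It gives the time, the measured TCP pose, the force, the opening and the grip force at its end, in the units of the state.
- ctrl.read_state(): the state, without advancing time (a new reading comes with each control period).
- ctrl.camera(name): name is "side" or "top"; returns a dict with "img" (400x640x3 uint8, blue, green, red), "range_z" (400x640 float32, m along the optical axis (not along the pixel's ray), 0 where there is no reading), "vertical_fov" (degrees; the focal length in pixels is half the picture's height over the tangent of half this angle, whatever the lens; pixels are square), "cx", "cy" (the principal point, pixels), "D" ([k1, k2, p1, p2, k3] as OpenCV has them; the pictures are not rectified), "rvec" (rotation vector, rad) and "tvec" (3), from world to camera coordinates, as OpenCV has them. Camera axes: x right, y down, z forward; pixel columns grow to the right and rows downward; lengths in m; the calibration is good to about 2 mm. A picture is of the moment at which its call begins.
- ctrl.job_done(): hands the job in; it is judged then, once.
The state is a dict: "clock": time; "qpos": joint angles; "dq": joint speeds; "effort": joint torques, N m; "eef_pos": TCP position; "tool_rot": TCP orientation; "ft_force": force on the tool from outside, world axes, zero at the start; "moment": the same for the moment, N m; "finger_gap": finger opening in m; "gripper_force": force on a finger pad.
Only numpy, scipy, OpenCV 4.12 (cv2) and the standard library are available. Lean on these libraries where they do the work, as an engineer would, in place of code of your own. Each camera call takes 0.05 s, during which the arm holds its last target. There are 200 camera calls.

### The job

Get the two steel dowel pins on the black rubber mat ready for engraving: with the fingertips push the upper part of each pin sideways so that it rolls over the mat and comes to rest centred on the white line, lying along it. Roll them - do not pick them up, drag them or carry them - and leave the other things on the mat and the bench where they are.

Things in the scene. Friction and masses are not known exactly. Their poses are not given: they have to be found in the camera images.
- mat: Black rubber mat, fixed to the bench, 280 mm (its x) by 460 mm (its y) and 6 mm thick; origin at the centre of its underside, z up. A white line 4 mm wide and 420 mm long runs along its y axis through its centre (mat x = 0), on the top face.
- thick_pin: The thicker steel pin: 32 mm diameter, 100 mm long, about 0.6 kg; axis its own y, origin mid-axis, 16 mm above the mat when lying on it. Starts 50 to 85 mm to one side of the line (the other pin beyond it), parallel to it within 0.06 rad, and keeps its direction in rolling. Oiled: friction about 0.25, fingers slide on it, it rolls ahead of a push from behind at mid-height or a little above (pressing near the very top can jam it); stops when a slow push stops.
- thin_pin: The thinner steel pin: 24 mm diameter, 80 mm long, about 0.3 kg; axis its own y, origin mid-axis, 12 mm above the mat when lying on it. Starts 50 to 85 mm to one side of the line (the other pin beyond it), parallel to it within 0.06 rad, and keeps its direction in rolling. Oiled: friction about 0.25, fingers slide on it, it rolls ahead of a push from behind at mid-height or a little above (pressing near the very top can jam it); stops when a slow push stops.
- socket: Upright steel socket, 26 mm diameter, 60 mm tall, standing on the mat between the pins' two lanes; origin at the centre of its foot. Leave it alone.
- nut: Large dark hexagon nut, 39 mm over its corners, 19 mm tall, lying on the mat near its -y edge; origin at the centre of its underside. Leave it alone.
- bolt: Hexagon bolt standing on its head on the mat near its +y edge, 32 mm over the head's corners, 57 mm tall; origin at the centre of its foot. Leave it alone.
- screwdriver: Red-handled screwdriver lying on the bench to the left of the mat. Leave it alone.
- wrench: Steel wrench lying on the bench to the right of the mat. Leave it alone.
- hammer: Black-handled hammer lying on the bench to the right of the mat, beyond the wrench. Leave it alone.
- spray: Grey can, 56 mm diameter, 150 mm tall, standing on the bench to the left of the mat; origin at the centre of its foot. Leave it alone.
Things that resemble listed ones, but are neither listed nor needed, are in the scene too. Leave any brown or yellow look-alike of the thick_pin alone. What is shaped like the thin_pin but brown or purple is not meant.

How it is judged:
By the outcome, as a careful person would: the job done as asked, in the order asked, and still so for the second after the job is handed in, with the robot touching nothing.
It also fails if it takes over 54 s, if anything falls off the work surface, if the arm or the gripper's body presses on something with over 40 N, if the wrist force passes 120 N, or if a joint passes its speed limit or range.

## Working session

There is one attempt and no reset: what is moved stays moved. The work goes in short steps, Python scripts to look and compute and a shell command to move; the robot and the scene stay as the last step left them, time stands still between calls to the robot, and variables do not carry over. Pictures are saved under pics/ and viewed, at most 10 in all, crops included, and the job is handed in when it is done.

```bash
mkdir -p pics; ls
cat > h.py <<'E'
import numpy as np,cv2
from station import ctrl
def K(c):
    f=200/np.tan(np.radians(c["vertical_fov"])/2)
    return np.array([[f,0,c["cx"]],[0,f,c["cy"]],[0,0,1.]])
def plane(c,uv,z):
    "pixel(s) -> world at height z"
    p=cv2.undistortPoints(np.array(uv,float).reshape(-1,1,2),K(c),np.array(c["D"],float))[:,0]
    R=cv2.Rodrigues(np.array(c["rvec"],float))[0];t=np.array(c["tvec"],float).ravel()
    o=-R.T@t; d=np.c_[p,np.ones(len(p))]@R
    return o+d*((z-o[2])/d[:,2])[:,None]
def cloud(c):
    v,u=np.mgrid[0:400,0:640]
    p=cv2.undistortPoints(np.c_[u.ravel(),v.ravel()].astype(float).reshape(-1,1,2),K(c),np.array(c["D"],float))[:,0]
    R=cv2.Rodrigues(np.array(c["rvec"],float))[0];t=np.array(c["tvec"],float).ravel()
    P=(np.c_[p,np.ones(len(p))]*c["range_z"].reshape(-1,1)-t)@R
    return P.reshape(400,640,3)
E
python3 - <<'E'
from h import *
for n in("top","side"):
    c=ctrl.camera(n);cv2.imwrite(f"pics/{n}0.png",c["img"]);np.save(f"{n}0.npy",c,allow_pickle=True)
    R=cv2.Rodrigues(np.array(c["rvec"],float))[0];print(n,-R.T@np.array(c["tvec"]).ravel(),c["D"])
s=ctrl.read_state();print(s["clock"],s["eef_pos"],s["tool_rot"],s["finger_gap"],ctrl.grasp_offset)
E
```

```text
pics
top [ 0.49123274 -0.04948512  1.0853128 ] [0.0116748 0.        0.        0.        0.       ]
side [ 0.12478811 -0.69316275  0.94935053] [-0.09787519  0.          0.          0.          0.        ]
0.1 [0.18491365 0.54396152 0.23048946] [-3.13994309e+00 -2.52465225e-04  2.81379383e+00] 0.08534046877285206 0.0187
```

View pics/top0.png

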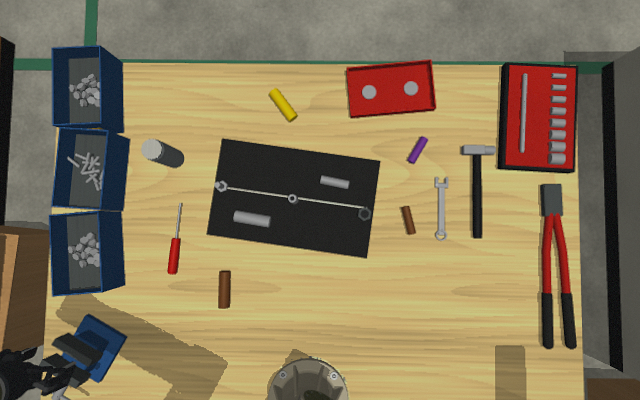

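View pics/side0.png

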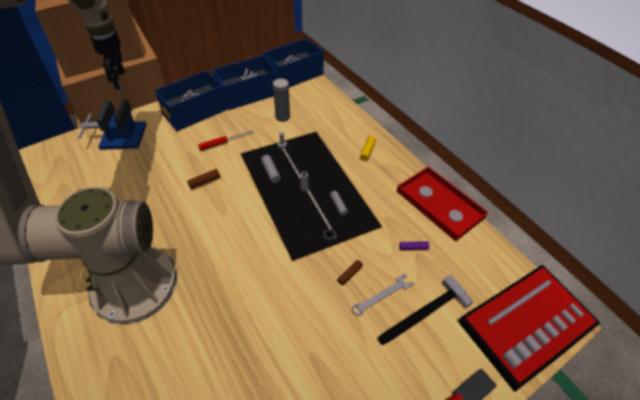

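The picture shows these candidates:
- **Thick pin:** grey at (252,219). Look-alikes are brown (224,289) and yellow (283,105).
- **Thin pin:** grey at (335,182). Look-alikes are brown (408,220) and purple (417,150).

I choose the two grey ones on the mat. The socket is at (292,198), the nut at (365,213) and the bolt at (221,186).

```bash
cat >> h.py <<'E'
def fitpins(c,M=None):
    "pins and line from a top view: M=(centre,yaw) of mat"
    P=cloud(c);z=P[...,2]
    return P
def pin(c,uv,r,zmat=.006,rad=40):
    P=cloud(c);v,u=np.mgrid[0:400,0:640]
    m=(P[...,2]>zmat+.007)&(P[...,2]<zmat+2*r+.006)&(np.hypot(u-uv[0],v-uv[1])<rad)
    n,l=cv2.connectedComponents(m.astype(np.uint8)); k=l[uv[1],uv[0]]
    q=P[l==k] if k else P[m]
    (cx,cy),(w,h),a=cv2.minAreaRect((q[:,:2]*1000).astype(np.float32))
    return (cx,cy),(w,h),a,len(q),np.percentile(q[:,2],95)
E
python3 - <<'E'
from h import *
c=np.load("top0.npy",allow_pickle=True).item()
for n,uv,r in(("thick",(252,219),.016),("thin",(335,182),.012),("socket",(292,197),.03)):print(n,pin(c,uv,r,rad=45 if r<.03 else 14))
g=c["img"];m=(g.max(2)<60).astype(np.uint8)
cn=max([k for k in cv2.findContours(m[120:270,190:400].copy(),0,2)[0]],key=cv2.contourArea)
h=cv2.convexHull(cn)+np.array([190,120]);rc=plane(c,h.reshape(-1,2).astype(float),.006)[:,:2]*1000
print("mat",cv2.minAreaRect(rc.astype(np.float32)))
cr=cv2.resize(g[130:270,200:390],None,fx=4,fy=4,interpolation=cv2.INTER_CUBIC);cv2.imwrite("pics/crop0.png",cr)
P=cloud(c);print("matz",np.median(P[215:235,300:340,2]))
E
```

```text
thick ((493.91656494140625, 162.94869995117188), (100.32157897949219, 31.74477195739746), 81.4212875366211, 422, np.float64(0.04015857125787807))
thin ((600.8135375976562, -64.99435424804688), (79.20997619628906, 23.71787452697754), 79.87955474853516, 239, np.float64(0.03210806803768566))
socket ((550.414306640625, 47.29834747314453), (22.002017974853516, 22.085742950439453), 89.37211608886719, 77, np.float64(0.06892165610727737))
mat ((557.8456420898438, 49.73377990722656), (456.5354309082031, 276.601806640625), 82.56177520751953)
matz 0.006460632308126983
```

View pics/crop0.png

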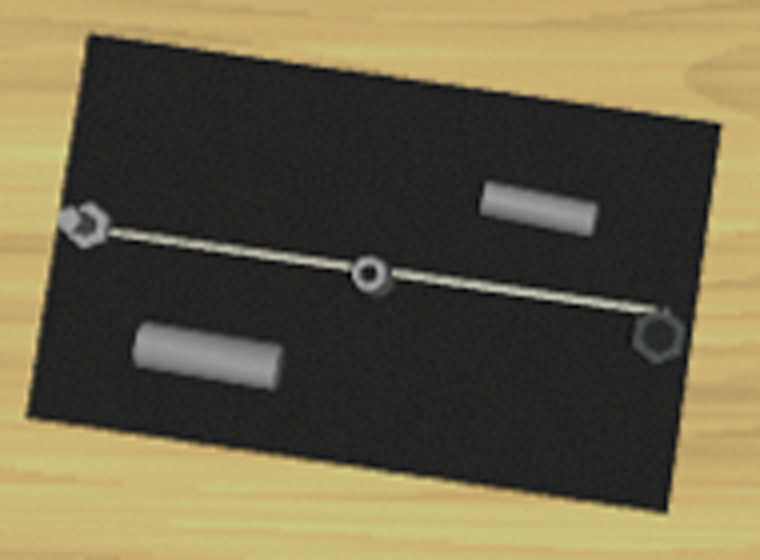

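The close crop confirms both chosen pins are bare steel grey and lie on the mat. The white line runs from crop (110,232) to (655,309), full-image (227.5,188) to (363.8,207.2). Both lanes clear the socket at crop (370,273), the bolt at (88,225) and the nut at (658,335).

```bash
cat >> h.py <<'E'
YAW=np.radians(-7.44);C=np.array([.5578,.0497])
def tomat(p):
    c,s=np.cos(YAW),np.sin(YAW);return (np.atleast_2d(p)[:,:2]-C)@np.array([[c,-s],[s,c]])
def tcp():
    s=ctrl.read_state();p=np.array(s["eef_pos"]);print("clk",round(s["clock"],2),"TCP mat",(tomat(p)[0]*1000).round(1),"z",(p[2]*1000).round(1),"yaw-mat deg",round(np.degrees(s["tool_rot"][2]-YAW)-180,2),"F",np.round(s["ft_force"],1),"gap",round(s["finger_gap"]*1000,1))
def line(c):
    hsv=c["img"].astype(int);P=plane(c,[(u,v) for v in range(150,250) for u in range(210,380)],.006)
    g=hsv[150:250,210:380].min(2).ravel();q=tomat(P)*1000
    k=(g>110)&(abs(q[:,0])<8)&(abs(q[:,1])<190)&((abs(q[:,1])>35))
    q=q[k].astype(np.float32);l=cv2.fitLine(q,cv2.DIST_HUBER,0,.01,.01).ravel();return len(q),l[2]-l[0]/l[1]*l[3],np.degrees(l[0]/l[1])
E
python3 - <<'E'
from h import *
c=np.load("top0.npy",allow_pickle=True).item()
print("line n, x at y=0 (mm), slope deg",line(c))
print("line ends read by eye",tomat(plane(c,[(227.3,187.8),(363.5,207)],.006))*1000)
for n,uv,r in(("thick",(252,219),.016),("thin",(335,182),.012)):
    p=pin(c,uv,r);print(n,tomat(np.array(p[0])/1000)*1000,"dir rel",p[2]-82.56)
tcp()
E
```

```text
line n, x at y=0 (mm), slope deg (211, np.float32(-0.33027464), np.float32(0.0068481746))
line ends read by eye [[  -0.90281953  190.8338759 ]
 [   0.71502469 -201.25508941]]
thick [[-78.00993502 104.02312893]] dir rel -1.1387124633789085
thin [[  57.50293585 -108.1590111 ]] dir rel -2.680445251464846
clk 0.1 TCP mat [-433.7  441.8] z 230.5 yaw-mat deg -11.34 F [ 0.6 -0.7  0.3] gap 85.3
```

```bash
python3 -m jog '[{"yaw":-5.7},{"yaw":-5.6},{"dx":-0.0386,"dy":-0.0422},{"dx":-0.0386,"dy":-0.0422},{"dx":-0.0386,"dy":-0.0422},{"dx":-0.0386,"dy":-0.0422},{"dx":-0.0386,"dy":-0.0422},{"dx":-0.0386,"dy":-0.0422},{"dx":-0.0386,"dy":-0.0422},{"dx":-0.0386,"dy":-0.0422}]' 0.3; python3 -c "from h import *;tcp()"
```

```text
clk 0.1 TCP mat [-433.7  441.8] z 230.5 yaw-mat deg -11.34 F [ 0.6 -0.7  0.3] gap 85.3invalid input
```

```bash
python3 -m jog '[{"dx":0,"dy":0,"dz":0,"yaw":-5.7},{"dx":0,"dy":0,"dz":0,"yaw":-5.6},{"dx":-0.0386,"dy":-0.0422,"dz":0,"yaw":0},{"dx":-0.0386,"dy":-0.0422,"dz":0,"yaw":0},{"dx":-0.0386,"dy":-0.0422,"dz":0,"yaw":0},{"dx":-0.0386,"dy":-0.0422,"dz":0,"yaw":0},{"dx":-0.0386,"dy":-0.0422,"dz":0,"yaw":0},{"dx":-0.0386,"dy":-0.0422,"dz":0,"yaw":0},{"dx":-0.0386,"dy":-0.0422,"dz":0,"yaw":0},{"dx":-0.0386,"dy":-0.0422,"dz":0,"yaw":0}]' 0.3; python3 -c "from h import *;tcp()"
```

```text
clock: 1.35
eef_pos: [0.448, 0.1678, 0.2311]
tool_rot: [3.141, -0.0, 3.011]
ft_force: [0.7, -0.3, 0.5]
finger_gap: 0.0255
gripper_force: 0.0
clk 1.35 TCP mat [-124.2  102.9] z 231.1 yaw-mat deg -0.04 F [ 0.7 -0.3  0.5] gap 25.5
```

```bash
python3 -m jog '[{"dx":0,"dy":0,"dz":0.04,"yaw":0},{"dx":0,"dy":0,"dz":0.04,"yaw":0},{"dx":0,"dy":0,"dz":0.04,"yaw":0},{"dx":0,"dy":0,"dz":0.03,"yaw":0},{"dx":0,"dy":0,"dz":0.03,"yaw":0},{"dx":0,"dy":0,"dz":0.02,"yaw":0},{"dx":0,"dy":0,"dz":0.009,"yaw":0},{"dx":0,"dy":0,"dz":0.005,"yaw":0},{"dx":0,"dy":0,"dz":0,"yaw":0},{"dx":0,"dy":0,"dz":0,"yaw":0}]' 0.3
python3 - <<'E'
from h import *
tcp();c=ctrl.camera("side");cv2.imwrite("pics/side1.png",cv2.resize(c["img"][100:250,190:400],None,fx=3.5,fy=3.5,interpolation=cv2.INTER_CUBIC))
c=ctrl.camera("top");q=cloud(c);m=tomat(q.reshape(-1,3)).reshape(400,640,2)*1000;z=q[...,2]*1000
E
```

```text
clock: 2.6
eef_pos: [0.448, 0.1696, 0.018]
tool_rot: [3.141, 0.001, 3.011]
ft_force: [0.9, -0.1, -0.2]
finger_gap: 0.0258
gripper_force: 0.0
clk 2.6 TCP mat [-124.4  104.7] z 18.0 yaw-mat deg -0.04 F [ 0.9 -0.1 -0.2] gap 25.8
```

View pics/side1.png

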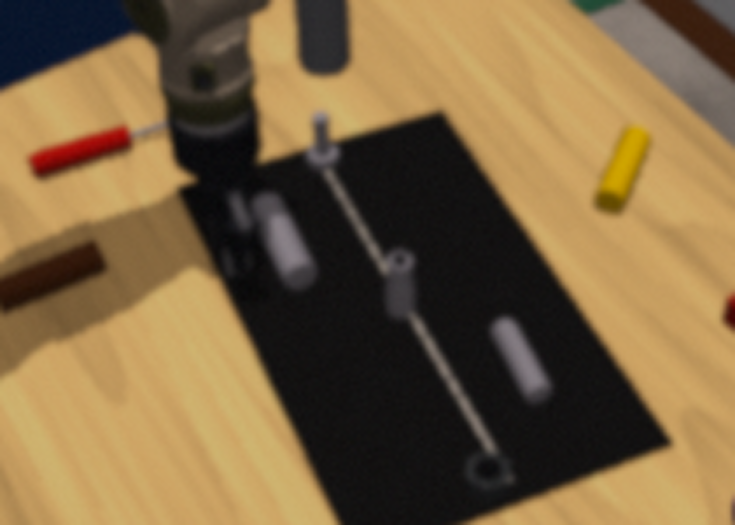

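The fingers stand behind the thick pin (crop (240,235), pin at (287,240)), about 19 mm clear. I'll push slowly now.

```bash
python3 -m jog '[{"dx":-0.006,"dy":0,"dz":0,"yaw":0},{"dx":-0.006,"dy":0,"dz":0,"yaw":0},{"dx":-0.004,"dy":0,"dz":0,"yaw":0},{"dx":-0.003,"dy":0,"dz":0,"yaw":0},{"dx":-0.003,"dy":0,"dz":0,"yaw":0},{"dx":-0.003,"dy":0,"dz":0,"yaw":0},{"dx":-0.003,"dy":0,"dz":0,"yaw":0},{"dx":-0.003,"dy":0,"dz":0,"yaw":0},{"dx":-0.003,"dy":0,"dz":0,"yaw":0},{"dx":-0.003,"dy":0,"dz":0,"yaw":0}]' 0.3
python3 - <<'E'
from h import *
tcp();c=ctrl.camera("top");p=pin(c,(254,214),.016)
q=cloud(c);m=tomat(q.reshape(-1,3)).reshape(400,640,2)*1000;z=q[...,2]*1000
k=(m[...,0]>-100)&(m[...,0]<-30)&(m[...,1]>20)&(m[...,1]<170)&(z>26)&(z<42);a=m[k];print(len(a),a.min(0),a.max(0),np.median(a,0))
# rightmost front edge of pin: highest line
for y in(60,70,140,150):
    s=k&(abs(m[...,1]-y)<4);print(y,s.sum(),m[s][:,0].min() if s.any() else 0,m[s][:,0].max() if s.any() else 0)
print(c["img"].shape);cv2.imwrite("pics/top1.png",cv2.resize(c["img"][130:270,200:390],None,fx=4,fy=4))
E
```

```text
clock: 3.95
eef_pos: [0.4843, 0.1647, 0.0173]
tool_rot: [3.141, 0.0, 3.011]
ft_force: [0.1, -0.1, 0.3]
finger_gap: 0.0257
gripper_force: 0.1
clk 3.95 TCP mat [-87.8 104.5] z 17.3 yaw-mat deg -0.04 F [ 0.1 -0.1  0.3] gap 25.7
207 [-77.6065452   53.71176023] [-45.5701444  133.41896969] [-58.04466432  79.86561364]
60 32 -77.60654520153408 -46.92762468073648
70 31 -76.01465848867225 -47.74996972735811
140 0 0 0
150 0 0 0
(400, 640, 3)
```

```bash
python3 -m jog '[{"dx":-0.003,"dy":0,"dz":0,"yaw":0},{"dx":-0.004,"dy":0,"dz":0,"yaw":0},{"dx":-0.004,"dy":0,"dz":0,"yaw":0},{"dx":-0.004,"dy":0,"dz":0,"yaw":0},{"dx":-0.004,"dy":0,"dz":0,"yaw":0},{"dx":-0.004,"dy":0,"dz":0,"yaw":0},{"dx":-0.004,"dy":0,"dz":0,"yaw":0},{"dx":-0.004,"dy":0,"dz":0,"yaw":0},{"dx":-0.003,"dy":0,"dz":0,"yaw":0},{"dx":-0.003,"dy":0,"dz":0,"yaw":0}]' 0.3
cat >> h.py <<'E'
def ends(c,y0,y1,zl,zh,x0,x1):
    q=cloud(c);m=tomat(q.reshape(-1,3)).reshape(400,640,2)*1000;z=q[...,2]*1000
    k=(m[...,0]>x0)&(m[...,0]<x1)&(m[...,1]>y0)&(m[...,1]<y1)&(z>zl)&(z<zh)
    for y in range(y0+5,y1,10):
        a=m[k&(abs(m[...,1]-y)<5)][:,0]
        if len(a):print(y,len(a),a.min().round(1),a.max().round(1),"mid",((a.min()+a.max())/2).round(1))
E
python3 - <<'E'
from h import *
tcp();c=ctrl.camera("top");ends(c,40,170,26,42,-65,25)
E
```

```text
clock: 5.25
eef_pos: [0.5209, 0.1598, 0.0173]
tool_rot: [3.142, -0.0, 3.011]
ft_force: [-0.8, 0.6, 0.2]
finger_gap: 0.0259
gripper_force: 0.1
clk 5.25 TCP mat [-50.9 104.4] z 17.3 yaw-mat deg -0.04 F [-0.8  0.6  0.2] gap 25.9
55 28 -38.4 -11.8 mid -25.1
65 36 -36.8 -10.7 mid -23.7
75 36 -38.0 -9.9 mid -24.0
85 40 -39.2 -10.3 mid -24.7
95 23 -31.8 -9.6 mid -20.7
105 11 -19.5 -10.5 mid -15.0
115 4 -12.1 -9.2 mid -10.6
```

```bash
python3 -m jog '[{"dx":-0.003,"dy":0,"dz":0,"yaw":0},{"dx":-0.003,"dy":0,"dz":0,"yaw":0},{"dx":-0.003,"dy":0,"dz":0,"yaw":0},{"dx":-0.003,"dy":0,"dz":0,"yaw":0},{"dx":-0.003,"dy":0,"dz":0,"yaw":0},{"dx":-0.003,"dy":0,"dz":0,"yaw":0},{"dx":-0.002,"dy":0,"dz":0,"yaw":0},{"dx":-0.002,"dy":0,"dz":0,"yaw":0},{"dx":-0.001,"dy":0,"dz":0,"yaw":0},{"dx":-0.0005,"dy":0,"dz":0,"yaw":0}]' 0.3
python3 -m jog '[{"dx":0,"dy":0,"dz":0,"yaw":0},{"dx":0,"dy":0,"dz":0,"yaw":0},{"dx":0.02,"dy":0,"dz":0,"yaw":0},{"dx":0.03,"dy":0,"dz":0,"yaw":0},{"dx":0.04,"dy":0,"dz":-0.03,"yaw":0},{"dx":0.04,"dy":0,"dz":-0.05,"yaw":0},{"dx":0.03,"dy":0,"dz":-0.05,"yaw":0},{"dx":0,"dy":0,"dz":-0.03,"yaw":0},{"dx":0,"dy":0,"dz":0,"yaw":0},{"dx":0,"dy":0,"dz":0,"yaw":0}]' 0.3
python3 - <<'E'
from h import *
tcp();c=ctrl.camera("top");ends(c,40,170,20,42,-65,35)
p=pin(c,(258,193),.016);print(p,tomat(np.array(p[0])/1000)*1000,p[2]-82.56);print(line(c))
cv2.imwrite("pics/top2.png",cv2.resize(c["img"][130:270,200:390],None,fx=4,fy=4,interpolation=cv2.INTER_CUBIC))
E
```

```text
clock: 6.55
eef_pos: [0.5441, 0.1568, 0.0173]
tool_rot: [3.142, 0.0, 3.011]
ft_force: [-0.4, -0.9, 0.3]
finger_gap: 0.0257
gripper_force: 0.1
clock: 7.8
eef_pos: [0.3861, 0.1774, 0.1755]
tool_rot: [-3.142, -0.0, 3.011]
ft_force: [0.2, -0.5, 0.2]
finger_gap: 0.0257
gripper_force: 0.0
clk 7.8 TCP mat [-186.8  104.4] z 175.5 yaw-mat deg -0.04 F [ 0.2 -0.5  0.2] gap 25.7
55 36 -17.9 13.0 mid -2.5
65 40 -17.0 12.2 mid -2.4
75 41 -17.3 14.3 mid -1.5
85 40 -16.6 14.4 mid -1.1
95 39 -16.9 13.7 mid -1.6
105 43 -16.5 14.9 mid -0.8
115 38 -15.5 13.9 mid -0.8
125 43 -16.1 15.1 mid -0.5
135 39 -15.5 13.6 mid -1.0
145 40 -15.9 15.6 mid -0.2
155 8 -12.1 13.5 mid 0.7
((570.1153564453125, 151.33135986328125), (99.75395202636719, 31.824235916137695), 81.18653106689453, 415, np.float64(0.040222683629571696)) [[ -0.94835604 102.37041532]] -1.373468933105471
(348, np.float32(-0.120585196), np.float32(-0.022653233))
```

View pics/top2.png

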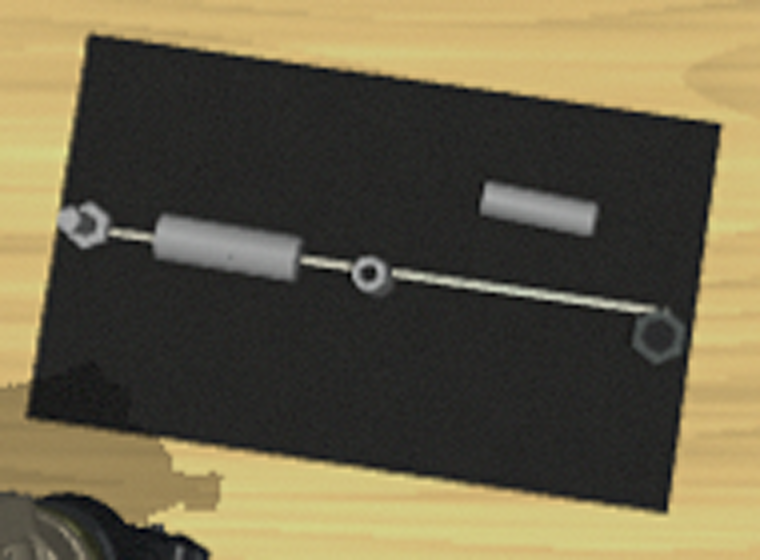

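The thick pin now lies on the line (crop (228,247)), within about 1 mm of centre. The thin pin is at crop (540,208), so I'll go to its far side.

```bash
python3 -m jog '[{"dx":-0.02,"dy":-0.01,"dz":0,"yaw":0},{"dx":-0.04,"dy":-0.03,"dz":0,"yaw":0},{"dx":-0.04,"dy":-0.03,"dz":0,"yaw":0},{"dx":-0.04,"dy":-0.03,"dz":0,"yaw":0},{"dx":-0.04,"dy":-0.03,"dz":0,"yaw":0},{"dx":-0.04,"dy":-0.03,"dz":0,"yaw":0},{"dx":-0.04,"dy":-0.03,"dz":0,"yaw":0},{"dx":-0.028,"dy":-0.022,"dz":0,"yaw":0},{"dx":0,"dy":0,"dz":0.04,"yaw":0},{"dx":0,"dy":0,"dz":0.04,"yaw":0}]' 0.3; python3 -c "from h import *;tcp()"
```

```text
clock: 9.1
eef_pos: [0.644, -0.0711, 0.0928]
tool_rot: [3.141, -0.002, 3.01]
ft_force: [0.3, 1.1, -0.7]
finger_gap: 0.0258
gripper_force: 0.0
clk 9.1 TCP mat [ 101.1 -108.6] z 92.8 yaw-mat deg -0.12 F [ 0.3  1.1 -0.7] gap 25.8
```

```bash
python3 -m jog '[{"dx":0,"dy":0,"dz":0.03,"yaw":0},{"dx":0,"dy":0,"dz":0.025,"yaw":0},{"dx":0,"dy":0,"dz":0.015,"yaw":0},{"dx":0,"dy":0,"dz":0.007,"yaw":0},{"dx":0,"dy":0,"dz":0.003,"yaw":0},{"dx":0,"dy":0,"dz":0,"yaw":0},{"dx":0.004,"dy":0,"dz":0,"yaw":0},{"dx":0.004,"dy":0,"dz":0,"yaw":0},{"dx":0.003,"dy":0,"dz":0,"yaw":0},{"dx":0.003,"dy":0,"dz":0,"yaw":0}]' 0.3; python3 -c "from h import *;tcp();c=ctrl.camera('top');ends(c,-155,-60,22,34,20,75)"
```

```text
clock: 10.35
eef_pos: [0.6302, -0.0683, 0.0163]
tool_rot: [3.142, 0.0, 3.011]
ft_force: [-0.5, 1.1, -0.4]
finger_gap: 0.026
gripper_force: 0.0
clk 10.35 TCP mat [  87.1 -107.6] z 16.3 yaw-mat deg -0.04 F [-0.5  1.1 -0.4] gap 26.0
```

```bash
python3 -m jog '[{"dx":0,"dy":0,"dz":0.002,"yaw":0},{"dx":0,"dy":0,"dz":0.001,"yaw":0},{"dx":0.003,"dy":0,"dz":0,"yaw":0},{"dx":0.003,"dy":0,"dz":0,"yaw":0},{"dx":0.003,"dy":0,"dz":0,"yaw":0},{"dx":0.003,"dy":0,"dz":0,"yaw":0},{"dx":0.003,"dy":0,"dz":0,"yaw":0},{"dx":0.003,"dy":0,"dz":0,"yaw":0},{"dx":0.003,"dy":0,"dz":0,"yaw":0},{"dx":0.003,"dy":0,"dz":0,"yaw":0}]' 0.3
python3 - <<'E'
from h import *
tcp()
for n in("top","side"):
    c=ctrl.camera(n);print(n);ends(c,-160,-55,18,32,10,75)
E
```

```text
clock: 11.65
eef_pos: [0.6064, -0.0652, 0.0131]
tool_rot: [3.141, 0.0, 3.011]
ft_force: [0.3, -0.0, -0.1]
finger_gap: 0.0254
gripper_force: 0.1
clk 11.65 TCP mat [  63.1 -107.6] z 13.1 yaw-mat deg -0.04 F [ 0.3 -0.  -0.1] gap 25.4
top
side
-145 20 23.4 42.8 mid 33.1
-135 34 21.5 64.9 mid 43.2
-125 30 22.8 54.9 mid 38.8
-115 19 23.9 49.5 mid 36.7
-105 23 24.8 46.1 mid 35.5
-95 33 24.7 63.4 mid 44.1
-85 24 24.8 49.0 mid 36.9
-75 15 27.9 44.1 mid 36.0
-65 7 28.9 48.3 mid 38.6
```

```bash
python3 -m jog '[{"dx":0.003,"dy":0,"dz":0,"yaw":0},{"dx":0.004,"dy":0,"dz":0,"yaw":0},{"dx":0.004,"dy":0,"dz":0,"yaw":0},{"dx":0.004,"dy":0,"dz":0,"yaw":0},{"dx":0.004,"dy":0,"dz":0,"yaw":0},{"dx":0.004,"dy":0,"dz":0,"yaw":0},{"dx":0.003,"dy":0,"dz":0,"yaw":0},{"dx":0.003,"dy":0,"dz":0,"yaw":0},{"dx":0.002,"dy":0,"dz":0,"yaw":0},{"dx":0.001,"dy":0,"dz":0,"yaw":0}]' 0.3
python3 -m jog '[{"dx":0,"dy":0,"dz":0,"yaw":0},{"dx":0,"dy":0,"dz":0,"yaw":0},{"dx":-0.02,"dy":0,"dz":0,"yaw":0},{"dx":-0.03,"dy":0,"dz":0,"yaw":0},{"dx":-0.03,"dy":0,"dz":0,"yaw":0},{"dx":-0.03,"dy":0,"dz":0,"yaw":0},{"dx":-0.02,"dy":0,"dz":0,"yaw":0},{"dx":0,"dy":0,"dz":0,"yaw":0},{"dx":0,"dy":0,"dz":0,"yaw":0},{"dx":0,"dy":0,"dz":0,"yaw":0}]' 0.3
python3 - <<'E'
from h import *
tcp()
for n in("top","side"):
    c=ctrl.camera(n);print(n);ends(c,-160,-55,14,32,-30,60)
E
```

```text
clock: 13.0
eef_pos: [0.5748, -0.061, 0.0131]
tool_rot: [3.141, 0.0, 3.011]
ft_force: [0.5, 0.3, -0.7]
finger_gap: 0.0256
gripper_force: 0.1
clock: 14.25
eef_pos: [0.7028, -0.0778, 0.013]
tool_rot: [3.141, -0.001, 3.011]
ft_force: [-0.1, -0.1, 0.3]
finger_gap: 0.0254
gripper_force: 0.0
clk 14.25 TCP mat [ 160.3 -107.6] z 13.0 yaw-mat deg -0.04 F [-0.1 -0.1  0.3] gap 25.4
top
side
-145 31 -8.8 13.1 mid 2.2
-135 20 -8.7 12.4 mid 1.9
-125 22 -8.7 15.8 mid 3.5
-115 22 -7.7 13.4 mid 2.8
-105 24 -6.9 13.4 mid 3.3
-95 22 -6.6 14.9 mid 4.1
-85 21 -6.0 15.8 mid 4.9
-75 19 -5.3 16.4 mid 5.5
-65 14 -4.1 14.8 mid 5.4
```

Run:
```python
from h import *
c=ctrl.camera("side");ends(c,50,155,16,42,-30,30);print("thin");ends(c,-160,-55,16,32,-30,30)
cv2.imwrite("pics/side3.png",cv2.resize(c["img"][120:260,250:390],None,fx=4,fy=4,interpolation=cv2.INTER_CUBIC))
c=ctrl.camera("top");cv2.imwrite("pics/top3.png",cv2.resize(c["img"][130:270,200:390],None,fx=4,fy=4,interpolation=cv2.INTER_CUBIC))
```

```text
55 47 -19.8 10.0 mid -4.9
65 25 -19.2 9.4 mid -4.9
75 23 -19.9 8.9 mid -5.5
85 23 -18.5 8.9 mid -4.8
95 22 -18.3 10.7 mid -3.8
105 19 -18.4 10.8 mid -3.8
115 23 -18.9 11.8 mid -3.6
125 23 -17.6 9.2 mid -4.2
135 22 -17.9 8.1 mid -4.9
145 20 -15.6 11.3 mid -2.1
thin
-145 25 -9.2 12.6 mid 1.7
-135 24 -9.2 13.3 mid 2.1
-125 22 -8.3 15.0 mid 3.4
-115 22 -8.0 14.1 mid 3.0
-105 25 -6.9 14.6 mid 3.9
-95 18 -7.3 14.5 mid 3.6
-85 22 -7.2 14.8 mid 3.8
-75 22 -5.8 15.9 mid 5.1
-65 9 -4.2 11.9 mid 3.9
```

View pics/top3.png

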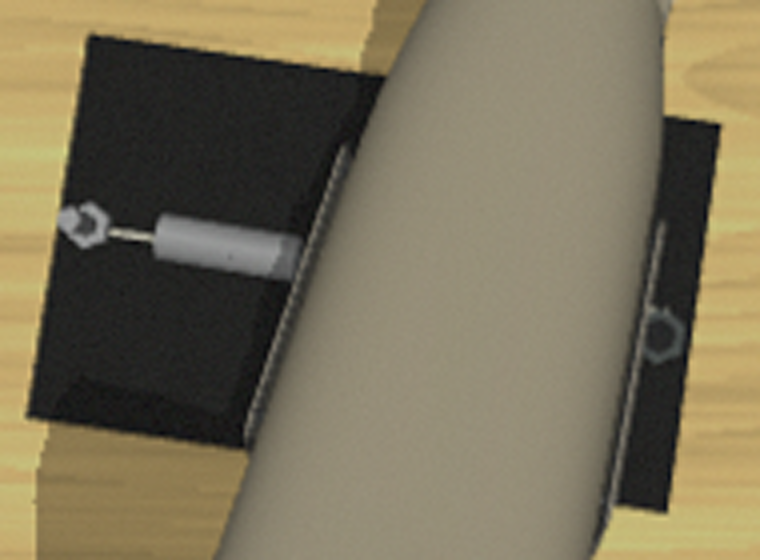

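```bash
python3 -m jog '[{"dx":0.02,"dy":0,"dz":0,"yaw":0},{"dx":0.03,"dy":0,"dz":0,"yaw":0},{"dx":0.03,"dy":0,"dz":0,"yaw":0},{"dx":0.02,"dy":0,"dz":0,"yaw":0},{"dx":0.01,"dy":0,"dz":0,"yaw":0},{"dx":0.006,"dy":0,"dz":0,"yaw":0},{"dx":0.004,"dy":0,"dz":0,"yaw":0},{"dx":0.003,"dy":0,"dz":0,"yaw":0},{"dx":0.002,"dy":0,"dz":0,"yaw":0},{"dx":0.002,"dy":0,"dz":0,"yaw":0}]' 0.3
python3 -m jog '[{"dx":0.002,"dy":0,"dz":0,"yaw":0},{"dx":0.002,"dy":0,"dz":0,"yaw":0},{"dx":0.002,"dy":0,"dz":0,"yaw":0},{"dx":0.002,"dy":0,"dz":0,"yaw":0},{"dx":0.001,"dy":0,"dz":0,"yaw":0},{"dx":0,"dy":0,"dz":0,"yaw":0},{"dx":0,"dy":0,"dz":0,"yaw":0},{"dx":0,"dy":0,"dz":0,"yaw":0},{"dx":-0.01,"dy":0,"dz":0,"yaw":0},{"dx":-0.02,"dy":0,"dz":0,"yaw":0}]' 0.3
python3 -c "
from h import *
tcp();c=ctrl.camera('side');ends(c,-160,-55,16,32,-30,30)"
```

```text
clock: 15.7
eef_pos: [0.578, -0.0615, 0.013]
tool_rot: [3.142, 0.0, 3.011]
ft_force: [-1.2, -0.3, -0.5]
finger_gap: 0.0254
gripper_force: 0.0
clock: 16.95
eef_pos: [0.5991, -0.0642, 0.0132]
tool_rot: [3.141, -0.0, 3.011]
ft_force: [0.9, 0.3, 0.2]
finger_gap: 0.0256
gripper_force: 0.0
clk 16.95 TCP mat [  55.7 -107.6] z 13.2 yaw-mat deg -0.04 F [0.9 0.3 0.2] gap 25.6
-145 24 -15.2 6.3 mid -4.4
-135 22 -14.2 6.2 mid -4.0
-125 21 -13.3 7.5 mid -2.9
-115 23 -13.3 7.1 mid -3.1
-105 20 -13.0 9.1 mid -2.0
-95 21 -11.7 8.6 mid -1.5
-85 24 -12.1 11.4 mid -0.3
-75 21 -11.2 10.1 mid -0.6
-65 9 -10.9 9.6 mid -0.7
```

```bash
python3 -m jog '[{"dx":-0.02,"dy":0,"dz":0,"yaw":0},{"dx":0,"dy":0,"dz":-0.05,"yaw":0},{"dx":0,"dy":0,"dz":-0.06,"yaw":0},{"dx":0,"dy":0,"dz":-0.05,"yaw":0},{"dx":0.03,"dy":0.03,"dz":0,"yaw":0},{"dx":0.046,"dy":0.036,"dz":0,"yaw":0},{"dx":0.046,"dy":0.036,"dz":0,"yaw":0},{"dx":0.046,"dy":0.036,"dz":0,"yaw":0},{"dx":0.046,"dy":0.036,"dz":0,"yaw":0},{"dx":0.046,"dy":0.036,"dz":0,"yaw":0}]' 0.3
python3 - <<'E'
from h import *
tcp();c=ctrl.camera("top")
for n,uv,r in(("thick",(258,193),.016),("thin",(330,202),.012)):
    p=pin(c,uv,r,rad=28);print(n,tomat(np.array(p[0])/1000)*1000,p[1],p[2]-82.56)
ends(c,-160,-55,16,32,-30,30);print(line(c))
cv2.imwrite("pics/top4.png",cv2.resize(c["img"][130:270,200:390],None,fx=4,fy=4,interpolation=cv2.INTER_CUBIC))
E
```

```text
clock: 18.25
eef_pos: [0.387, 0.1764, 0.1734]
tool_rot: [3.141, 0.001, 3.011]
ft_force: [0.3, 0.8, 0.2]
finger_gap: 0.0257
gripper_force: 0.0
clk 18.25 TCP mat [-185.8  103.5] z 173.4 yaw-mat deg -0.07 F [0.3 0.8 0.2] gap 25.7
thick [[ -0.92481486 102.48945606]] (99.81407928466797, 31.719717025756836) -1.4659219360351585
thin [[   0.19614741 -105.31026187]] (79.58402252197266, 23.859027862548828) -3.0032067871093773
-145 13 -11.6 8.7 mid -1.4
-135 29 -12.7 10.3 mid -1.2
-125 29 -13.0 11.3 mid -0.9
-115 28 -11.8 10.7 mid -0.6
-105 29 -11.1 11.9 mid 0.4
-95 27 -10.4 12.7 mid 1.2
-85 27 -10.8 12.0 mid 0.6
-75 28 -10.0 13.5 mid 1.7
-65 13 -8.3 12.1 mid 1.9
(436, np.float32(0.08800223), np.float32(-0.0985982))
```

View pics/top4.png

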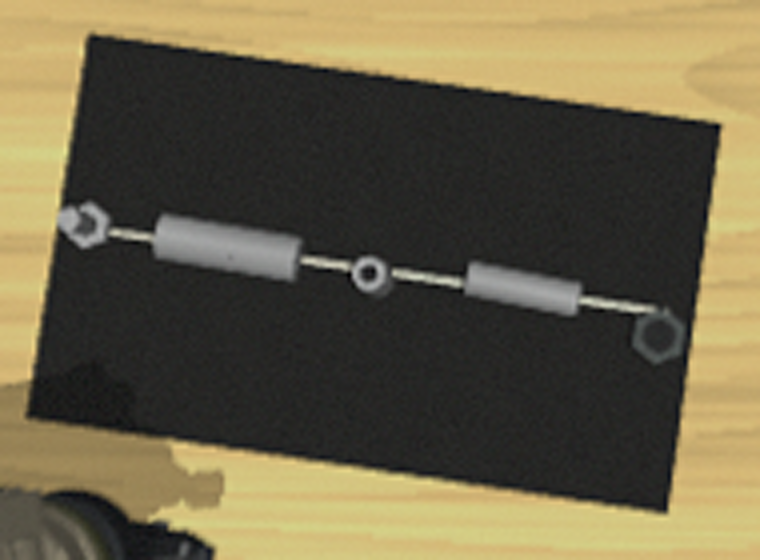

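Both pins now lie on the line, the thick one at crop (228,247) and the thin one at (523,289). Each is within 1 mm of centre. The socket, nut and bolt haven't moved.

```bash
python3 -c "from station import ctrl;print(ctrl.job_done())"
```

```text
the job is handed in; nothing more can be done
None
```

Both steel pins were rolled onto the white line, each within about 1 mm of centre, lying along it within about 1.5° (thick) and 3° (thin); the socket, nut and bolt on the mat stayed put, and the job was handed in at about 18 s of the 54 s allowed.

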